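# Pack the filter slugs down the leaning housing tube

### The arm

A 6-joint arm with a two-finger parallel gripper is mounted at the origin on the work surface. World frame = base frame: x ahead of the robot, y to its left, z up, the work surface at z = 0. Lengths are in m, angles in degrees, forces in N, time in s.
With the tool pointing down it reaches from about 0.35 to 0.875 m from the base axis. Payload 4.2 kg.
Tool frame: the origin (TCP) lies midway between the tips of the shut fingers; the grasp point (between the pads) lies 19 mm behind it; z points along the fingers, y is the direction in which the jaws open and shut (so a half turn about z gives the same grasp; the last joint's range is limited). The gripper opens to 87 mm and grips with 3 to 60 N. Pads are 19 mm wide; open, the fingers measure 117 mm over their backs; the gripper's body (75 mm by 190 mm) begins 51 mm behind the grasp point.
Start: joints at [87.869, 22.042, 0.453, 0, -68.411, -14.817], TCP at [0.182, 0.598, 0.223] pointing down, gripper open.
Joint ranges: [-179.83, 179.83], [-69.29, 118.12], [-61.27, 80.66], [-181.25, 117.63], [-171.15, -9.14], [-177.46, 177.46]. Speed limits (degrees/s): [159.86, 159.86, 180, 180, 180, 180].

### API

Orientations are given as a 3x3 rotation matrix whose columns are the frame's x, y, z axes.
In Python, from station import r gives the robot as it stands.
- The arm moves only by the tool carry_out, never from a script. Its argument "steps" is a list of rows, each a list of 2 entries, a list of its own where there are three numbers: the shift along the tool's x, y, z in cm, then the turn about the tool's z in degrees. In form: [[[x, y, z], twist], ...]. A call has 1 to 20 rows; each row is the pose to reach, as a shift and turn from the pose measured when the call began, along the tool's axes at that moment; what a row does not reach only later rows make up. A row lasts 1/10 s, in which the tool goes at most 50 mm and 8.59 degrees, less where a joint would pass 70% of its speed; a pose out of reach is approached as far as the arm can. A call with a gripper value outside its range is refused whole. "gripper" is the gripper's target within -1 to 1 (fully open at 1, half-way at 0, shut at -1), set as the call begins (left out, the last holds). The fingers move at their own pace and stop on an object; the grip force is fixed at half the most. Time passes only in rows, so rows that repeat a pose let the fingers close. It gives the time, the measured TCP pose, the force and the opening at its end, in the units of the state.
- r.sense(): the state, without advancing time (a new reading comes with each control period).
- r.capture(name): name is "scene" or "top"; returns the picture (384x512x3 uint8, red, green, blue); there is no depth.
- r.calibration(name): a dict with "camera_matrix" (3x3 intrinsics, pixels), "world_from_camera" (4x4, takes a point from camera to world coordinates). Camera axes: x right, y up, looking along -z (the intrinsics and any distortion apply to the point x, -y, -z); pixel columns grow to the right and rows downward; lengths in m; the calibration is good to about 2 mm. A picture is of the moment at which its call begins. calibration takes no time and is no camera call.
- r.finish_job(): hands the job in, once; it reports no verdict.
Trained networks look in the newest picture that a camera, given by its name, has taken for a name from the list of things; names that differ only in an ending like _2 or _b are one class to them, and where a whole thing is asked for, a point or a joint stands for the part that bears it (a point fixed in the world has none). Each returns a list of dicts, best first, with "confidence" (0 to 1); they miss things now and then, are a little off and sometimes report something else, mostly with a low value. They report only what shows in the picture. A call takes as long as a camera call.
- r.cut_out(camera, target): "pixels" (384x512 bool, what is visible of it).
- r.place_of(camera, target): "centre" ([x, y, z] in m, in world coordinates, good to about 4 mm: a listed point, or the origin of a listed thing).
The state is a dict: "time_s": time; "joints": joint angles; "joint_velocities": joint speeds; "effort": joint torques, N m; "tcp_pos": TCP position; "ee_rot": TCP orientation; "wrist_force": force on the tool from outside, world axes, zero at the start; "moment": the same for the moment, N m; "gripper_width": opening from 0.0 (shut) to 1.0 (fully open).
Only numpy, scipy, OpenCV 4.12 (cv2) and the standard library are available. Lean on these libraries where they do the work, as an engineer would, in place of code of your own. Each camera call takes 0.05 s, during which the arm holds its last target. There are 200 camera calls.

### The job

Load the clear filter tube in the leaning stand: drop in the long slug first and the short slug on top of it, then use the ramming rod to push the stack, with the tight cup under it, down the tube until it stops dead under a firm push at the bottom - firm, but not so hard that the tube would crack. Then stand the rod back in its holder, and leave the other things on the bench where they are.

Things in the scene. Friction and masses are not known exactly. Their poses are not given: they have to be found in the camera images.
- tube_mouth (a point): centre of the flared mouth (rim plane) of a clear plastic filter tube leaning 30 degrees from vertical, mouth on the robot's side, about 180 above the bench. Its z axis points out of the tube along the tube's axis. Rim 55 across outside, 48 inside; the flare narrows over 22 along the axis to the straight bore, 26 across, which runs on 150 to the bottom.
- stand: the fixed grey stand that clamps the tube firmly: base 150 by 110, 12 thick; a post 142 tall on the far side of the tube. The origin lies under the tube on the bench; the tube leans along this body's -x axis. Below its flare the tube is 33 across outside.
- cup (a joint): the brass support cup inside the tube, in m: 0 = top of its travel, 0.045 = on the bottom, where it stops dead. It fits tightly: it slides only under a push of about 8 N along the tube (a little more when moving fast), stays where it is left, and does not spring back. A firm push on the bottom is 15 to 20 N. It starts between 0 and 0.02.
- cup_top (a point): centre of the support cup's flat top, 24 across, on which the slugs come to rest. Its z axis points out of the tube along the tube's axis; with the cup on the bottom this point is 164 below the mouth along the axis, with the cup at 0 it is 119 below.
- long_slug_center (a point): centre (half-way up) of the longer filter slug: a plain solid cylinder of sintered grey steel, 22 across and 48 long, standing on the bench, 55 to 115 g. Its z axis is the cylinder's axis. The tube is slippery: a slug let go in it along its axis slides down onto the cup, though it may hang in the flare until nudged.
- short_slug_center (a point): centre (half-way up) of the shorter filter slug: same look, 22 across and 34 long, standing on the bench, 40 to 80 g. Its z axis is the cylinder's axis.
- rod_grip (a point): middle of the wooden handle of the ramming rod, on its axis; the z axis runs along the rod from tip to handle. The rod is 164 long, about 120 g: an aluminium shaft 18 across and 112 long with a flat tip, then the handle, 25 across and 52 long. This point is 138 above the tip. It stands upright in the holder, tip down.
- rod_tip (a point): centre of the rod's flat tip, z axis along the rod towards the handle.
- holder_hole0 (a point): centre of the mouth of the hole in the rod holder, a fixed black block 85 by 85 and 55 tall; the hole is vertical, 24 across, 45 deep, its edge chamfered 3.
- nipple_center (a point): stepped brass pipe nipple, standing, 38 tall, widest 34 (a bystander; it is not a slug); the point is near its middle
- tee_center (a point): black plastic tee fitting lying flat, 70 by 54, 28 high (bystander); the point is near its middle
- pot_center (a point): white pot with grey lid, 68 across, 67 tall (bystander); the point is near its middle
- stub_center (a point): offcut of copper pipe lying flat, 120 long, 22 across (bystander); the point is near its middle
- wrench_center (a point): steel wrench lying flat (bystander); the point is near its middle
- coupling_center (a point): white plastic pipe coupling, standing, 42 across, 48 tall (bystander); the point is near its middle

How it is judged:
By the outcome, as a careful person would: the job done as asked, in the order asked, and still so for the second after the job is handed in, with the robot touching nothing.
It also fails if it takes over 72 s, if anything falls off the work surface, if the arm or the gripper's body presses on something with over 40 N, if the wrist force passes 120 N, or if a joint passes its speed limit or range.

## Working session

There is one attempt and no reset: what is moved stays moved. The work goes in short steps, Python scripts to look and compute and a tool call to move; the robot and the scene stay as the last step left them, time stands still between calls to the robot, and variables do not carry over. Pictures are saved under pics/ and viewed, about 8 in all and at most 12, crops included, and the job is handed in when it is done.

Besides the shell and the picture viewer there is one more tool, called after "Request:" as name(argument=value, ...), one argument or row to a line, values as JSON. carry_out: Moves the arm, as the interface text tells. Its arguments: {"type":"object","properties":{"steps":{"type":"array","items":{"type":"array"}},"gripper":{"type":"number"}},"required":["steps"]}

```bash
mkdir -p pics; ls; python3 - <<'E'
from station import r
import cv2,numpy as np
np.set_printoptions(precision=4,suppress=True)
s=r.sense();print(s)
for c in("scene","top"):
    im=r.capture(c);cv2.imwrite(f"pics/{c}0.png",im[:,:,::-1])
    k=r.calibration(c);print(c,np.array(k["camera_matrix"]).tolist(),np.array(k["world_from_camera"]).round(4).tolist(),k.keys())
for n in "tube_mouth stand cup_top long_slug_center short_slug_center rod_grip rod_tip holder_hole0 nipple_center tee_center pot_center stub_center wrench_center coupling_center".split():
    for c in("scene","top"):
        print(n,c,[(np.round(d["centre"],4).tolist(),round(d["confidence"],2)) for d in r.place_of(c,n)[:2]])
E
```

```text
pics
{'time_s': 0.0, 'joints': array([ 87.8697,  22.0898,   0.3788,  -0.0302, -68.4118, -14.8163]), 'joint_velocities': array([ 0.0223, -0.0983, -0.0509, -0.0157, -0.017 ,  0.0262]), 'effort': array([  0.0009, -39.0666,  18.7399,   4.2196,   0.0109,  -0.0002]), 'tcp_pos': array([0.182 , 0.5973, 0.2215]), 'ee_rot': array([[ 0.9565, -0.2917, -0.0006],
       [-0.2917, -0.9565, -0.0021],
       [ 0.0001,  0.0022, -1.    ]]), 'wrist_force': array([ 0.3861,  0.0343, -0.1877]), 'moment': array([-0.0013,  0.0127,  0.0088]), 'gripper_width': 0.9982012628775104}
scene [[438.71464749988564, 0.0, 252.55460191971684], [0.0, 438.71464749988564, 189.20169822462128], [0.0, 0.0, 1.0]] [[0.8928, -0.2882, 0.3461, 0.9577], [0.45, 0.6037, -0.6581, -0.717], [-0.0193, 0.7433, 0.6687, 0.8652], [0.0, 0.0, 0.0, 1.0]] dict_keys(['camera_matrix', 'world_from_camera'])
top [[463.25944286548855, 0.0, 255.0367623037079], [0.0, 463.25944286548855, 190.87196975628075], [0.0, 0.0, 1.0]] [[-0.1088, 0.9721, -0.2077, 0.3518], [-0.994, -0.1075, 0.0177, -0.0055], [-0.0051, 0.2084, 0.978, 1.2284], [0.0, 0.0, 0.0, 1.0]] di
[... 805 characters left out ...]
056], 0.57)]
holder_hole0 top [([0.5188, -0.2784, 0.0556], 0.72)]
nipple_center scene [([0.5927, 0.2288, 0.021], 0.46)]
nipple_center top [([0.5915, 0.2332, 0.0234], 0.67)]
tee_center scene []
tee_center top [([0.3722, -0.1039, 0.0171], 0.86)]
pot_center scene [([0.7395, -0.2298, 0.0319], 0.95)]
pot_center top [([0.7397, -0.2328, 0.0357], 0.94)]
stub_center scene [([0.3744, 0.0654, 0.0139], 0.62)]
stub_center top [([0.3792, 0.0621, 0.0084], 0.86), ([0.5946, 0.2311, 0.0245], 0.55)]
wrench_center scene [([0.7608, 0.12, 0.004], 0.69)]
wrench_center top [([0.763, 0.1157, 0.008], 0.97)]
coupling_center scene [([0.6671, -0.386, 0.0237], 0.59)]
coupling_center top [([0.6722, -0.379, 0.0251], 0.79)]
```

```bash
python3 - <<'E'
import cv2,numpy as np
a=cv2.imread("pics/scene0.png");b=cv2.imread("pics/top0.png")
cv2.imwrite("pics/s0.png",cv2.resize(a,None,fx=1.56,fy=1.56,interpolation=2));cv2.imwrite("pics/t0.png",cv2.resize(b,None,fx=1.56,fy=1.56,interpolation=2))
E
```

```text
(no output)
```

View pics/s0.png

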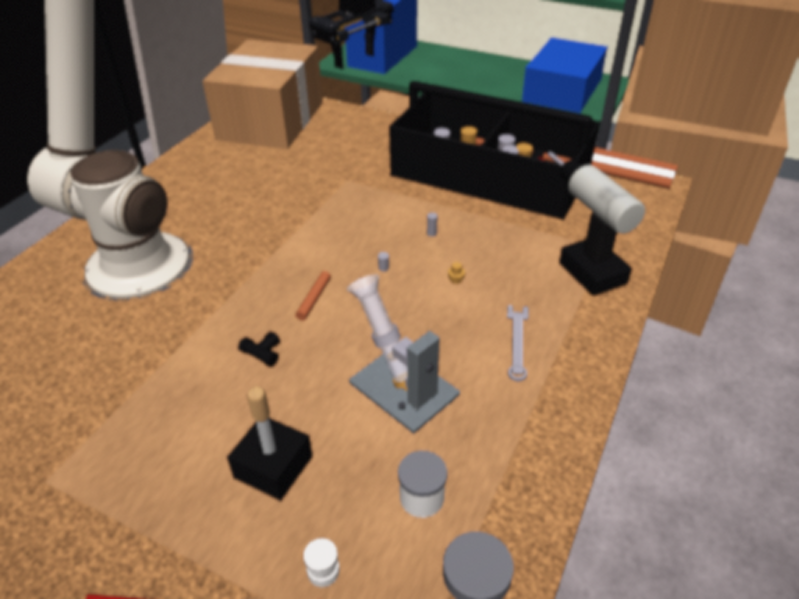

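View pics/t0.png

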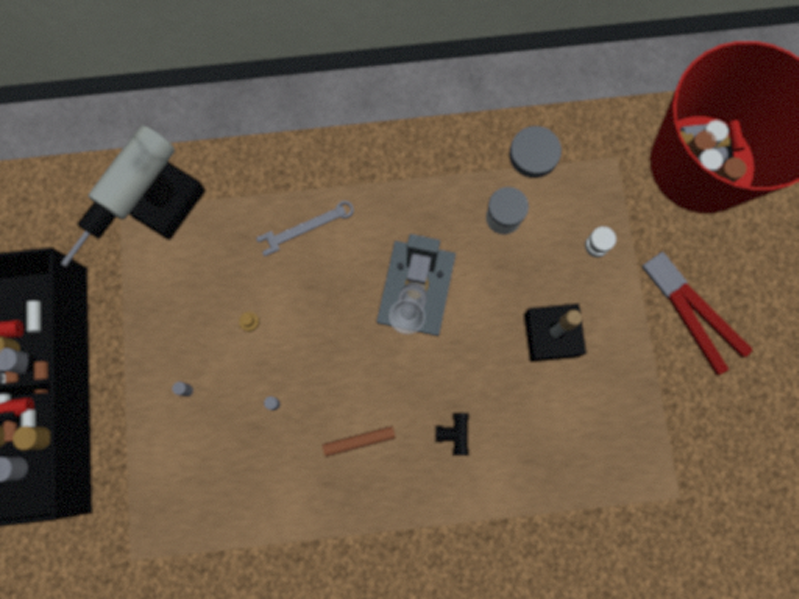

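Request:
carry_out(
  steps=[
    [[4,1.6,0],0],
    [[8,3.2,0],0],
    [[12,4.8,0],0],
    [[16,6.3,0],0],
    [[20,7.9,0],0],
    [[24,9.5,0],0],
    [[28,11.1,2],0],
    [[32,12.7,5],0],
    [[36,14.2,8],0],
    [[37.4,14.8,11],0],
    [[37.4,14.8,11],0],
    [[37.4,14.8,11],0],
  ],
  gripper=0.2,
)

```text
time_s: 2.7
tcp_pos: [0.4971, 0.347, 0.1124]
ee_rot: [[0.956, -0.292, -0.0], [-0.292, -0.956, -0.001], [0.0, 0.001, -1.0]]
wrist_force: [1.2, 0.3, 0.6]
gripper_width: 0.601
```

```bash
cat > h.py <<'E'
from station import r
import cv2,numpy as np
np.set_printoptions(precision=4,suppress=True)
def snap(c,n,crop=None,f=3):
    im=r.capture(c)[:,:,::-1]
    if crop: x0,x1,y0,y1=crop; im=im[y0:y1,x0:x1]
    cv2.imwrite(f"pics/{n}.png",cv2.resize(im,None,fx=f,fy=f,interpolation=cv2.INTER_CUBIC))
def tool(p):
    s=r.sense();return s["ee_rot"].T@(np.array(p)-s["tcp_pos"])*100
def places(n,cams=("scene","top")):
    for c in cams: print(n,c,[(np.round(d["centre"],4).tolist(),round(d["confidence"],2)) for d in r.place_of(c,n)[:2]])
def axial():
    s=r.sense();u=np.array([-.4783,.1459,.866]);w=s["wrist_force"];print(s["time_s"],s["tcp_pos"],w,"axial",w@u,"tilt",s["ee_rot"][:,2],"w",s["gripper_width"])
def pix(c,p):
    k=r.calibration(c);T=np.linalg.inv(np.array(k["world_from_camera"]));q=T[:3,:3]@np.array(p)+T[:3,3];q=q*[1,-1,-1];v=np.array(k["camera_matrix"])@q;return v[:2]/v[2]
E
python3 - <<'E'
from h import *
axial()
for _ in range(2):
    for c in("scene","top"): r.capture(c)
    places("long_slug_center"); places("short_slug_center");places("tube_mouth")
print(tool([.497,.346,.034]))
E
```

```text
2.7 [0.4971 0.347  0.1124] [1.232  0.2649 0.5843] axial -0.04465813024082688 tilt [-0.0002 -0.001  -1.    ] w 0.6007552879760469
long_slug_center scene [([0.4923, 0.3472, 0.0254], 0.48), ([0.5933, 0.2314, 0.0206], 0.44)]
long_slug_center top [([0.7389, -0.2326, 0.0317], 0.71)]
short_slug_center scene [([0.3765, 0.0635, 0.009], 0.4)]
short_slug_center top [([0.4532, 0.2002, 0.018], 0.38)]
tube_mouth scene [([0.5504, -0.0346, 0.1829], 0.69)]
tube_mouth top [([0.5444, -0.0401, 0.1774], 0.78)]
long_slug_center scene [([0.495, 0.3504, 0.0262], 0.4)]
long_slug_center top []
short_slug_center scene [([0.4562, 0.2012, 0.0196], 0.63)]
short_slug_center top [([0.4532, 0.1969, 0.015], 0.46), ([0.5178, -0.2796, 0.0561], 0.28)]
tube_mouth scene [([0.5482, -0.0311, 0.1788], 0.91)]
tube_mouth top [([0.543, -0.0358, 0.1783], 0.81)]
[0.0587 0.1064 7.849 ]
```

Request:
carry_out(
  steps=[
    [[-0.1,0,3],0],
    [[-0.1,0,5.5],0],
    [[-0.1,0,7.2],0],
    [[-0.1,0,7.8],0],
    [[-0.1,0,7.8],0],
  ],
)

```text
time_s: 4.0
tcp_pos: [0.4956, 0.3471, 0.0337]
ee_rot: [[0.957, -0.291, -0.001], [-0.291, -0.957, -0.002], [-0.001, 0.002, -1.0]]
wrist_force: [-1.0, 0.0, -0.3]
gripper_width: 0.598
```

Request:
carry_out(
  steps=[
    [[0,0,0],0],
    [[0,0,0],0],
    [[0,0,0],0],
    [[0,0,0],0],
    [[0,0,0],0],
    [[0,0,0],0],
    [[0,0,0],0],
  ],
  gripper=-1,
)

```text
time_s: 4.7
tcp_pos: [0.4958, 0.3472, 0.0341]
ee_rot: [[0.957, -0.291, -0.001], [-0.291, -0.957, -0.001], [-0.0, 0.002, -1.0]]
wrist_force: [-1.1, -0.0, 2.5]
gripper_width: 0.241
```

Request:
carry_out(
  steps=[
    [[0,0,-2],0],
    [[0,0,-5],0],
    [[0,0,-9],0],
    [[0,0,-14],0],
    [[0,0,-19],0],
    [[0,0,-22],0],
    [[0,0,-22],0],
  ],
)

```text
time_s: 5.4
tcp_pos: [0.4979, 0.3491, 0.2601]
ee_rot: [[0.957, -0.291, 0.008], [-0.291, -0.957, 0.007], [0.005, -0.008, -1.0]]
wrist_force: [-0.3, 0.2, -0.7]
gripper_width: 0.244
```

```bash
python3 - <<'E'
from h import *
axial()
T=r.sense()["tcp_pos"]
a,b=pix("scene",T).astype(int);snap("scene","s1",(a-50,a+50,b-50,b+50),6)
E
```

```text
5.4 [0.4979 0.3491 0.2601] [-0.3164  0.2046 -0.7359] axial -0.4561533217687384 tilt [ 0.0077  0.0065 -0.9999] w 0.2437923762360801
```

View pics/s1.png

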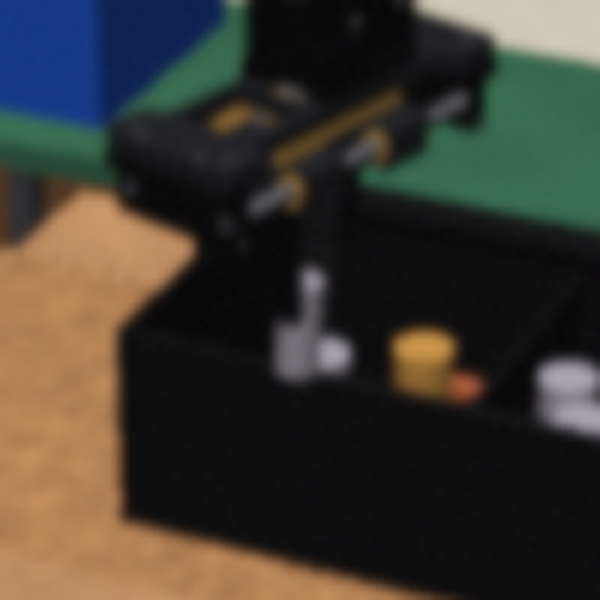

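Request:
carry_out(
  steps=[
    [[1,2,0],0],
    [[2.4,5,0],0],
    [[4,8.4,0],0],
    [[5.8,12,0],0],
    [[7.6,16,0],0],
    [[9.5,20,0],0],
    [[11.5,24,0],0],
    [[13.4,28,0],0],
    [[15.2,31.5,0],0],
    [[16.4,34,0],0],
    [[17,35.4,0],0],
    [[17,35.4,0],0],
    [[17,35.4,0],0],
  ],
)

```text
time_s: 6.75
tcp_pos: [0.5552, -0.04, 0.2545]
ee_rot: [[0.956, -0.292, 0.001], [-0.292, -0.956, 0.003], [-0.0, -0.003, -1.0]]
wrist_force: [-0.3, 0.7, -1.2]
gripper_width: 0.24
```

```bash
python3 - <<'E'
from h import *
axial()
print(tool([.557,-.0387,.215]))
for _ in range(2):
    for c in("scene","top"): r.capture(c)
    places("tube_mouth");places("long_slug_center")
a,b=pix("scene",[.557,-.0387,.2]).astype(int);snap("scene","s2",(a-50,a+50,b-50,b+50),6)
E
```

```text
6.75 [ 0.5552 -0.04    0.2545] [-0.334   0.7314 -1.2466] axial -0.8131146825062188 tilt [ 0.0005  0.003  -1.    ] w 0.2397463763144289
[ 0.1313 -0.1626  3.9547]
tube_mouth scene [([0.5469, -0.0336, 0.1785], 0.69), ([0.5515, -0.0364, 0.2483], 0.5)]
tube_mouth top [([0.547, -0.0392, 0.1764], 0.65)]
long_slug_center scene [([0.5543, -0.0345, 0.2449], 0.52)]
long_slug_center top [([0.3797, 0.0655, 0.0086], 0.69)]
tube_mouth scene [([0.5514, -0.0314, 0.1805], 0.9), ([0.3731, 0.0637, 0.0114], 0.33)]
tube_mouth top [([0.5425, -0.0371, 0.1798], 0.67)]
long_slug_center scene [([0.4545, 0.2014, 0.0181], 0.71), ([0.5572, -0.0335, 0.247], 0.66)]
long_slug_center top []
```

View pics/s2.png

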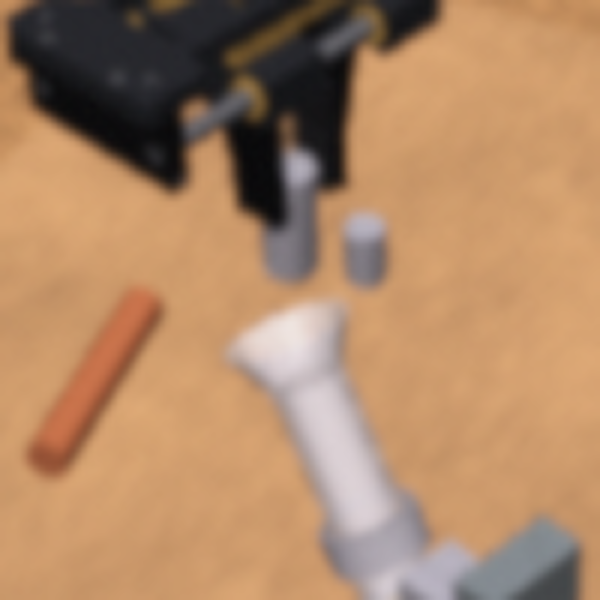

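Request:
carry_out(
  steps=[
    [[0.2,-0.1,1.5],0],
    [[0.2,-0.1,3],0],
    [[0.2,-0.1,4.2],0],
    [[0.2,-0.1,5],0],
    [[0.2,-0.1,5.2],0],
    [[0.2,-0.1,5.2],0],
  ],
)

```text
time_s: 8.0
tcp_pos: [0.5594, -0.0393, 0.2066]
ee_rot: [[0.957, -0.291, 0.008], [-0.291, -0.957, 0.004], [0.007, -0.006, -1.0]]
wrist_force: [-0.8, -0.1, -0.7]
gripper_width: 0.099
```

Request:
carry_out(
  steps=[
    [[0,0,0.4],0],
    [[0,0,0.7],0],
    [[0,0,0.8],0],
    [[0,0,0.8],0],
  ],
)

```text
time_s: 8.4
tcp_pos: [0.5591, -0.0394, 0.1976]
ee_rot: [[0.957, -0.291, 0.006], [-0.291, -0.957, 0.003], [0.005, -0.005, -1.0]]
wrist_force: [0.0, -0.4, 0.0]
gripper_width: 0.004
```

```bash
python3 - <<'E'
from h import *
axial()
for c in("scene","top"): r.capture(c)
places("long_slug_center");places("short_slug_center");places("cup_top")
snap("scene","s3",(115,345,110,280),3.4)
E
```

```text
8.4 [ 0.5591 -0.0394  0.1976] [ 0.0203 -0.4074  0.0317] axial -0.041690953211670864 tilt [ 0.0063  0.0032 -1.    ] w 0.0041841951273039754
long_slug_center scene [([0.6686, -0.3879, 0.0232], 0.58)]
long_slug_center top []
short_slug_center scene [([0.4521, 0.1997, 0.0172], 0.51)]
short_slug_center top []
cup_top scene [([0.7394, -0.2295, 0.0339], 0.39)]
cup_top top []
```

View pics/s3.png

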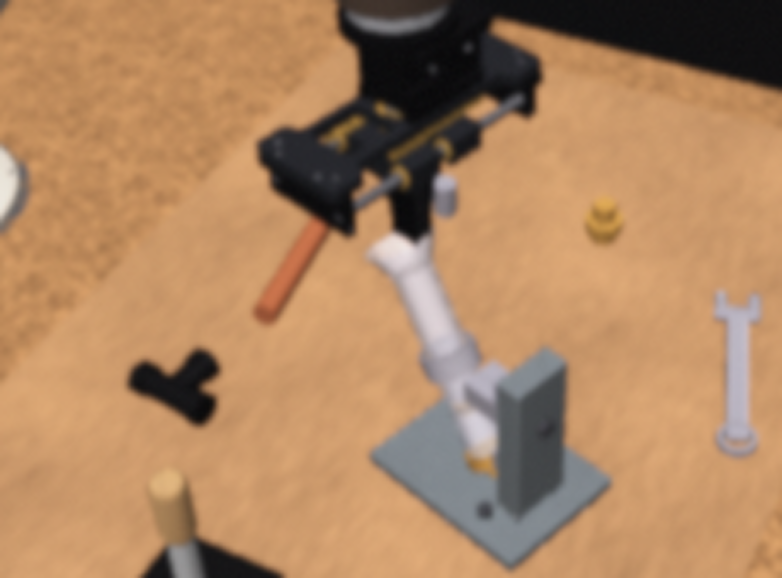

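Request:
carry_out(
  steps=[
    [[0,0,-2],0],
    [[0,0,-5],0],
    [[-2,-2,-6],0],
    [[-5,-5.5,-6],0],
    [[-8.5,-10,-5],0],
    [[-12,-14,-3],0],
    [[-15,-17.5,0],0],
    [[-17,-19.8,4],0],
    [[-17,-19.8,8],0],
    [[-17,-19.8,9],0],
    [[-17,-19.8,9],0],
  ],
  gripper=0.2,
)

```text
time_s: 9.95
tcp_pos: [0.4534, 0.1993, 0.1061]
ee_rot: [[0.957, -0.29, 0.003], [-0.29, -0.957, -0.0], [0.003, -0.001, -1.0]]
wrist_force: [0.4, -0.0, -0.1]
gripper_width: 0.598
```

```bash
python3 - <<'E'
from h import *
axial()
b=r.capture("top")[:,:,::-1]; a=r.capture("scene")[:,:,::-1]
for _ in range(2):
    for c in("scene","top"): r.capture(c)
    places("long_slug_center");places("short_slug_center")
s0=cv2.imread("pics/scene0.png");t0=cv2.imread("pics/top0.png")
f=lambda im,p,h=30:cv2.resize(im[int(p[1])-h:int(p[1])+h,int(p[0])-h:int(p[0])+h],(300,300),interpolation=2)
ps=pix("scene",[.575,-.044,.13]);pt=pix("top",[.56,-.04,.15])
cv2.imwrite("pics/cmp.png",np.vstack([np.hstack([f(s0,ps),f(a,ps)]),np.hstack([f(t0,pt),f(b,pt)])]))
print(tool([.4535,.1995,.024]))
E
```

```text
9.95 [0.4534 0.1993 0.1061] [ 0.4247 -0.0161 -0.1104] axial -0.30109505404482506 tilt [ 0.0035 -0.0005 -1.    ] w 0.5977068387353968
long_slug_center scene []
long_slug_center top []
short_slug_center scene [([0.4573, 0.2022, 0.0197], 0.42)]
short_slug_center top [([0.4535, 0.1978, 0.0152], 0.34)]
long_slug_center scene [([0.5231, -0.2811, 0.0131], 0.68), ([0.5216, -0.28, 0.0549], 0.16)]
long_slug_center top []
short_slug_center scene [([0.5226, -0.2825, 0.0579], 0.68), ([0.6074, -0.0561, 0.0018], 0.52)]
short_slug_center top [([0.4543, 0.1993, 0.0154], 0.49)]
[-0.2148  0.1394  8.4692]
```

View pics/cmp.png

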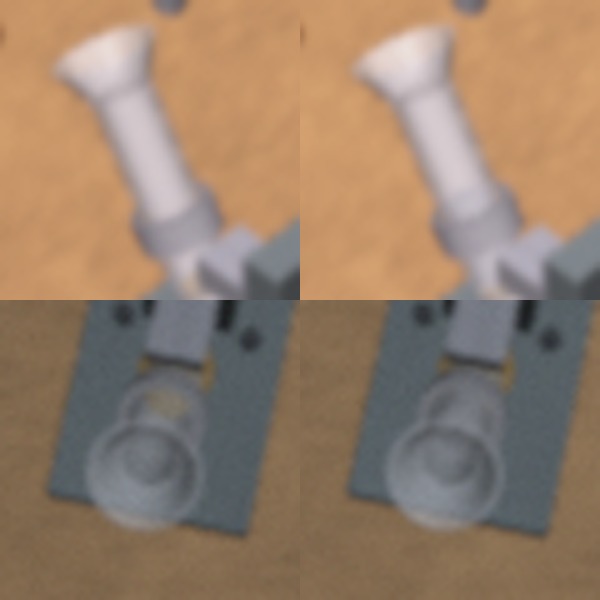

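Request:
carry_out(
  steps=[
    [[-0.1,0,3],0],
    [[-0.1,0,5.5],0],
    [[-0.1,0,7.5],0],
    [[-0.1,0,8.4],0],
    [[-0.1,0,8.5],0],
    [[-0.1,0,8.5],0],
  ],
)

```text
time_s: 11.25
tcp_pos: [0.4555, 0.2009, 0.0242]
ee_rot: [[0.957, -0.291, 0.009], [-0.291, -0.957, 0.004], [0.008, -0.007, -1.0]]
wrist_force: [-0.6, 0.4, 0.4]
gripper_width: 0.602
```

Request:
carry_out(
  steps=[
    [[0,0,0],0],
    [[0,0,0],0],
    [[0,0,0],0],
    [[0,0,0],0],
    [[0,0,0],0],
    [[0,0,0],0],
    [[0,0,0],0],
  ],
  gripper=-1,
)

```text
time_s: 11.95
tcp_pos: [0.4556, 0.2009, 0.0244]
ee_rot: [[0.957, -0.291, 0.009], [-0.291, -0.957, 0.004], [0.008, -0.007, -1.0]]
wrist_force: [-0.2, -0.5, 1.8]
gripper_width: 0.236
```

Request:
carry_out(
  steps=[
    [[0,0,-1],0],
    [[0,0,-3],0],
    [[0,0,-6],0],
    [[0,0,-10],0],
    [[0,0,-14],0],
    [[0,0,-18],0],
    [[0,0,-21.5],0],
    [[0,0,-22],0],
    [[0,0,-22],0],
  ],
)

```text
time_s: 12.85
tcp_pos: [0.4536, 0.2002, 0.2459]
ee_rot: [[0.957, -0.291, 0.012], [-0.291, -0.957, 0.007], [0.009, -0.01, -1.0]]
wrist_force: [0.5, 0.4, -1.3]
gripper_width: 0.24
```

```bash
python3 - <<'E'
from h import *
axial();print(tool([.557,-.039,.205]))
E
```

```text
12.85 [0.4536 0.2002 0.2459] [ 0.5266  0.3793 -1.2622] axial -1.2895897676516483 tilt [ 0.0116  0.0066 -0.9999] w 0.23957348121355504
[16.816  19.9193  4.0468]
```

Request:
carry_out(
  steps=[
    [[1.2,1.5,0],0],
    [[3.3,4,0],0],
    [[6,7,0],0],
    [[8.7,10.3,0],0],
    [[11.3,13.5,0],0],
    [[13.8,16.5,0],0],
    [[15.8,18.8,0],0],
    [[16.7,19.9,0],0],
    [[16.7,19.9,0],0],
    [[16.7,19.9,0],0],
  ],
)

```text
time_s: 13.85
tcp_pos: [0.5547, -0.0384, 0.2443]
ee_rot: [[0.957, -0.291, 0.009], [-0.291, -0.957, 0.007], [0.007, -0.009, -1.0]]
wrist_force: [-1.0, -0.0, -0.2]
gripper_width: 0.238
```

```bash
python3 - <<'E'
from h import *
axial();print(tool([.557,-.039,.200]))
E
```

```text
13.85 [ 0.5547 -0.0384  0.2443] [-0.9809 -0.0065 -0.1657] axial 0.3246784001398269 tilt [ 0.0091  0.0067 -0.9999] w 0.23783729224648126
[0.2035 0.0283 4.4314]
```

Request:
carry_out(
  steps=[
    [[0,0,1.5],0],
    [[0,0,3],0],
    [[0,0,4],0],
    [[0,0,4.6],0],
    [[0,0,5],0],
    [[0,0,5.1],0],
    [[0,0,5.1],0],
  ],
)

```text
time_s: 14.55
tcp_pos: [0.5554, -0.038, 0.1937]
ee_rot: [[0.957, -0.291, 0.01], [-0.291, -0.957, 0.007], [0.007, -0.009, -1.0]]
wrist_force: [-0.2, 0.3, -0.5]
gripper_width: 0.24
```

Request:
carry_out(
  steps=[
    [[0,0,0],0],
    [[0,0,0],0],
    [[0,0,0],0],
    [[0,0,0],0],
    [[0,0,0],0],
    [[0,0,0],0],
    [[0,0,0],0],
  ],
  gripper=0.0,
)

```text
time_s: 15.25
tcp_pos: [0.5554, -0.038, 0.1937]
ee_rot: [[0.957, -0.291, 0.01], [-0.291, -0.957, 0.007], [0.007, -0.009, -1.0]]
wrist_force: [-0.8, -0.3, 0.6]
gripper_width: 0.501
```

Request:
carry_out(
  steps=[
    [[0,0,-2],0],
    [[0,0,-5],0],
    [[0,0,-7],0],
    [[0,0,-7],0],
  ],
)

```text
time_s: 15.65
tcp_pos: [0.5565, -0.0384, 0.2672]
ee_rot: [[0.957, -0.29, 0.017], [-0.291, -0.957, 0.007], [0.014, -0.012, -1.0]]
wrist_force: [0.2, -0.7, 0.5]
gripper_width: 0.501
```

Request:
carry_out(
  steps=[
    [[-1,4,0],0],
    [[-2,8,0],0],
    [[-3,12,0],0],
    [[-4,16,0],0],
    [[-4.5,19,0],0],
    [[-4.5,21,0],0],
    [[-4.5,22,0],0],
    [[-4.5,22,0],0],
  ],
)

```text
time_s: 16.45
tcp_pos: [0.4491, -0.2364, 0.2631]
ee_rot: [[0.956, -0.292, 0.016], [-0.292, -0.956, 0.008], [0.013, -0.012, -1.0]]
wrist_force: [-1.0, 0.2, 0.2]
gripper_width: 0.501
```

```bash
python3 - <<'E'
from h import *
axial()
b=r.capture("top")[:,:,::-1]; a=r.capture("scene")[:,:,::-1]
places("short_slug_center");places("rod_grip");places("holder_hole0");places("tube_mouth")
places("rod_grip");places("holder_hole0")
s0=cv2.imread("pics/scene0.png");t0=cv2.imread("pics/top0.png")
f=lambda im,p,h=30:cv2.resize(im[int(p[1])-h:int(p[1])+h,int(p[0])-h:int(p[0])+h],(300,300),interpolation=2)
ps=pix("scene",[.575,-.044,.13]);pt=pix("top",[.56,-.04,.15])
cv2.imwrite("pics/cmp2.png",np.vstack([np.hstack([f(s0,ps),f(a,ps)]),np.hstack([f(t0,pt),f(b,pt)])]))
print(tool([.522,-.280,.2]))
E
```

```text
16.45 [ 0.4491 -0.2364  0.2631] [-0.9672  0.1725  0.1928] axial 0.6547285111597103 tilt [ 0.0158  0.0076 -0.9998] w 0.5005616475902455
short_slug_center scene [([0.5539, -0.0363, 0.1718], 0.42)]
short_slug_center top []
rod_grip scene [([0.5251, -0.2803, 0.1498], 0.57)]
rod_grip top []
holder_hole0 scene [([0.5217, -0.2793, 0.0577], 0.62)]
holder_hole0 top []
tube_mouth scene [([0.5478, -0.0354, 0.1796], 0.57)]
tube_mouth top []
rod_grip scene [([0.5251, -0.2803, 0.1498], 0.57)]
rod_grip top []
holder_hole0 scene [([0.5217, -0.2793, 0.0577], 0.62)]
holder_hole0 top []
[8.1203 2.205  6.4838]
```

View pics/cmp2.png

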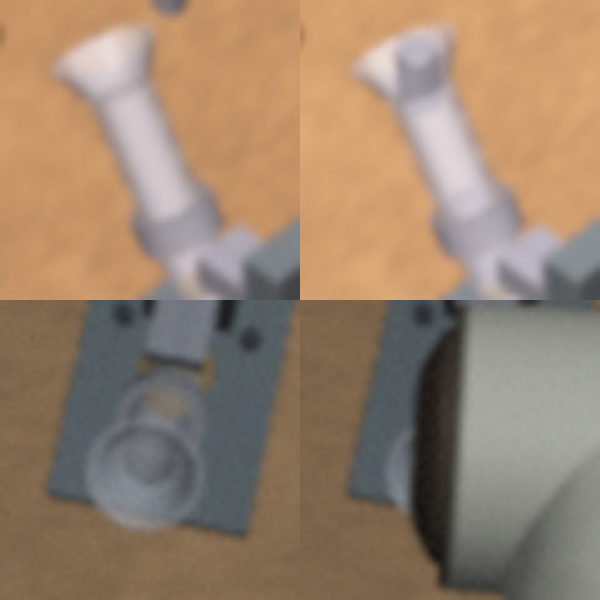

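Request:
carry_out(
  steps=[
    [[0.5,-3,0],0],
    [[1,-7,0],0],
    [[1.7,-11,0],0],
    [[2.4,-15,0],0],
    [[3,-19,0.5],0],
    [[3.3,-22,2],0],
    [[3.3,-22,4],0],
    [[3.3,-22,5.5],0],
    [[3.3,-22,6.5],0],
    [[3.3,-22,6.5],0],
    [[3.3,-22,6.5],0],
  ],
  gripper=-1,
)

```text
time_s: 18.25
tcp_pos: [0.5466, -0.0346, 0.2026]
ee_rot: [[0.957, -0.29, 0.018], [-0.291, -0.957, 0.007], [0.015, -0.012, -1.0]]
wrist_force: [0.1, -0.4, -0.0]
gripper_width: 0.003
```

```bash
python3 - <<'E'
from h import *
axial();print(tool([.5446,-.0353,.190]))
a=r.capture("scene");places("short_slug_center",["scene"])
E
```

```text
18.25 [ 0.5466 -0.0346  0.2026] [ 0.0771 -0.4265 -0.0176] axial -0.11437356098642397 tilt [ 0.018   0.0069 -0.9998] w 0.002900420937827337
[-0.1891  0.1345  1.2557]
short_slug_center scene [([0.5567, -0.0369, 0.1731], 0.45)]
```

Request:
carry_out(
  steps=[
    [[0,0,0.5],0],
    [[0,0,0.9],0],
    [[0,0,1.1],0],
    [[0,0,1.2],0],
    [[0,0,1.3],0],
    [[0,0,1.4],0],
  ],
)

```text
time_s: 18.95
tcp_pos: [0.5472, -0.0345, 0.1893]
ee_rot: [[0.957, -0.29, 0.02], [-0.291, -0.957, 0.007], [0.017, -0.013, -1.0]]
wrist_force: [-0.8, 1.0, 3.7]
gripper_width: -0.001
```

Contact at about 0.189 with 3.7 N. Dragging toward the robot with light pressure.

Request:
carry_out(
  steps=[
    [[-0.3,0,0],0],
    [[-0.7,0,0.1],0],
    [[-1.1,0,0.1],0],
    [[-1.5,0,0.1],0],
    [[-1.8,0,0],0],
    [[-1.8,0,-0.5],0],
    [[-1.8,0,-3],0],
    [[-1.8,0,-5],0],
  ],
)

```text
time_s: 19.75
tcp_pos: [0.5285, -0.0297, 0.2393]
ee_rot: [[0.957, -0.29, 0.018], [-0.291, -0.957, 0.007], [0.015, -0.012, -1.0]]
wrist_force: [-0.2, 0.3, 0.4]
gripper_width: 0.007
```

```bash
python3 - <<'E'
from h import *
axial()
a=r.capture("scene")[:,:,::-1];places("short_slug_center",["scene"])
f=lambda im,p,h=30:cv2.resize(im[int(p[1])-h:int(p[1])+h,int(p[0])-h:int(p[0])+h],(300,300),interpolation=2)
cv2.imwrite("pics/c3.png",f(a,pix("scene",[.575,-.044,.13])))
E
```

```text
19.75 [ 0.5285 -0.0297  0.2393] [-0.1764  0.3126  0.4252] axial 0.4982533965438307 tilt [ 0.018   0.0069 -0.9998] w 0.006810457112916186
short_slug_center scene [([0.554, -0.0348, 0.1668], 0.57), ([0.5195, -0.2783, 0.0124], 0.32)]
```

View pics/c3.png

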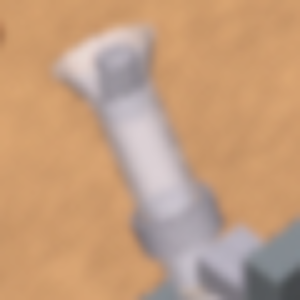

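Request:
carry_out(
  steps=[
    [[2,0,2],0],
    [[2,0,4],0],
    [[2,0,4.8],0],
    [[2,0,5.1],0],
    [[2,0,5.3],0],
    [[2,0,5.5],0],
    [[2,0,5.7],0],
  ],
)

```text
time_s: 20.55
tcp_pos: [0.5513, -0.0347, 0.1858]
ee_rot: [[0.957, -0.29, 0.027], [-0.29, -0.957, 0.008], [0.023, -0.015, -1.0]]
wrist_force: [0.6, 0.4, 0.4]
gripper_width: 0.007
```

Request:
carry_out(
  steps=[
    [[-0.2,0,0.2],0],
    [[-0.2,0,0.4],0],
    [[-0.2,0,0.6],0],
    [[-0.2,0,0.6],0],
  ],
)

```text
time_s: 20.95
tcp_pos: [0.5493, -0.0341, 0.1795]
ee_rot: [[0.957, -0.29, 0.026], [-0.29, -0.957, 0.008], [0.023, -0.015, -1.0]]
wrist_force: [-0.0, 0.1, -0.1]
gripper_width: 0.004
```

```bash
python3 - <<'E'
from h import *
axial()
for i in range(3):
    a=r.capture("scene");places("short_slug_center",["scene"])
for d in r.cut_out("scene","short_slug_center")[:2]:
    y,x=np.nonzero(d["pixels"]);print(d["confidence"],x.mean(),y.mean(),x.min(),x.max(),y.min(),y.max(),len(x))
print(pix("scene",[.547,-.036,.179]),pix("scene",[.558,-.0394,.160]))
E
```

```text
20.95 [ 0.5493 -0.0341  0.1795] [-0.0201  0.1412 -0.132 ] axial -0.08411891244087158 tilt [ 0.0259  0.008  -0.9996] w 0.003637328585864764
short_slug_center scene []
short_slug_center scene []
short_slug_center scene []
[232.8973 181.0788] [236.6189 189.1687]
```

Request:
carry_out(
  steps=[
    [[-1,0,-2],0],
    [[-2,0,-5],0],
    [[-3,0,-7],0],
    [[-3,0,-7],0],
  ],
)

```text
time_s: 21.7
tcp_pos: [0.52, -0.0257, 0.2527]
ee_rot: [[0.957, -0.289, 0.034], [-0.289, -0.957, 0.009], [0.03, -0.018, -0.999]]
wrist_force: [0.5, 0.0, -0.1]
gripper_width: 0.004
```

```bash
python3 - <<'E'
from h import *
axial()
a=r.capture("scene")[:,:,::-1];places("short_slug_center",["scene"])
f=lambda im,p,h=30:cv2.resize(im[int(p[1])-h:int(p[1])+h,int(p[0])-h:int(p[0])+h],(300,300),interpolation=2)
cv2.imwrite("pics/c4.png",f(a,pix("scene",[.575,-.044,.13])))
E
```

```text
21.7 [ 0.52   -0.0257  0.2527] [ 0.5367  0.0157 -0.0578] axial -0.3044415687921548 tilt [ 0.0337  0.0091 -0.9994] w 0.004498840811637524
short_slug_center scene []
```

View pics/c4.png

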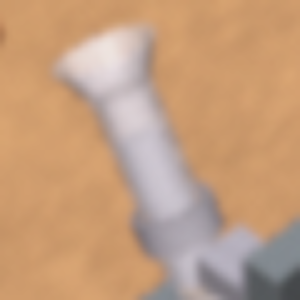

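Request:
carry_out(
  steps=[
    [[0.8,2.5,0],0],
    [[2.1,6.5,0],0],
    [[3.4,11,0],0],
    [[4.7,15,0],0],
    [[6,19,0],0],
    [[7,22.5,0],0],
    [[7.6,24.3,1],0],
    [[7.6,24.3,3],0],
    [[7.6,24.3,4],0],
    [[7.6,24.3,4],0],
  ],
  gripper=0.2,
)

```text
time_s: 22.8
tcp_pos: [0.521, -0.2796, 0.2039]
ee_rot: [[0.957, -0.29, 0.021], [-0.29, -0.957, 0.011], [0.017, -0.016, -1.0]]
wrist_force: [-0.3, -0.0, 1.0]
gripper_width: 0.597
```

```bash
python3 - <<'E'
from h import *
axial()
for i in range(2):
    for c in("scene","top"): r.capture(c)
    places("rod_grip")
print(tool([.5235,-.2805,.129]))
for n in ("rod_grip",):
  for d in r.cut_out("scene",n)[:1]:
    y,x=np.nonzero(d["pixels"]);print(d["confidence"],x.mean(),y.mean(),cv2.fitLine(np.c_[x,y].astype(np.float32),2,0,.01,.01).ravel())
print(pix("scene",[.5235,-.2805,.09]),pix("scene",[.5235,-.2805,.17])-pix("scene",[.5235,-.2805,.07]))
E
```

```text
22.8 [ 0.521  -0.2796  0.2039] [-0.3071 -0.0091  0.9686] axial 0.9843623123439339 tilt [ 0.0214  0.0106 -0.9997] w 0.5966058113961599
rod_grip scene [([0.5242, -0.2833, 0.1495], 0.87), ([0.7586, 0.1231, 0.0048], 0.66)]
rod_grip top [([0.5962, 0.2362, 0.0217], 0.69), ([0.5225, -0.2785, 0.1522], 0.6)]
rod_grip scene [([0.5233, -0.2807, 0.1492], 0.93)]
rod_grip top [([0.5231, -0.2809, 0.1508], 0.55)]
[-0.1006  0.1674  7.8846]
0.78 167.1689814814815 267.6296296296296 [  0.2488   0.9686 167.169  267.6296]
[171.6431 275.2877] [ -6.8378 -29.3469]
```

Request:
carry_out(
  steps=[
    [[0.1,0.1,2],0],
    [[0.1,0.1,4],0],
    [[0.1,0.1,6],0],
    [[0.1,0.1,7.2],0],
    [[0.1,0.1,7.5],0],
    [[0.1,0.1,7.5],0],
  ],
)

```text
time_s: 23.85
tcp_pos: [0.5255, -0.2806, 0.1329]
ee_rot: [[0.957, -0.289, 0.028], [-0.289, -0.957, 0.008], [0.025, -0.016, -1.0]]
wrist_force: [0.5, -0.4, -0.4]
gripper_width: 0.601
```

Request:
carry_out(
  steps=[
    [[0,0,0],0],
    [[0,0,0],0],
    [[0,0,0],0],
    [[0,0,0],0],
    [[0,0,0],0],
    [[0,0,0],0],
  ],
  gripper=-1,
)

```text
time_s: 24.45
tcp_pos: [0.5258, -0.2807, 0.1333]
ee_rot: [[0.957, -0.289, 0.029], [-0.289, -0.957, 0.008], [0.026, -0.016, -1.0]]
wrist_force: [0.1, 0.1, 1.5]
gripper_width: 0.28
```

Request:
carry_out(
  steps=[
    [[0,0,-1],0],
    [[0,0,-3],0],
    [[0,0,-6],0],
    [[0,0,-9],0],
    [[0,0,-12],0],
    [[0,0,-15],0],
    [[0,0,-18],0],
    [[0,0,-20.5],0],
    [[0,0,-21.5],0],
    [[0,0,-21.5],0],
    [[0,0,-21.5],0],
  ],
)

```text
time_s: 25.55
tcp_pos: [0.519, -0.2819, 0.3466]
ee_rot: [[0.957, -0.289, 0.027], [-0.289, -0.957, 0.009], [0.023, -0.017, -1.0]]
wrist_force: [-0.3, -0.2, -2.4]
gripper_width: 0.276
```

```bash
python3 - <<'E'
from h import *
axial()
for i in range(2):
    for c in("scene","top"): r.capture(c)
    places("rod_grip");places("rod_tip")
E
```

```text
25.55 [ 0.519  -0.2819  0.3466] [-0.2686 -0.2425 -2.3664] axial -1.956202378641965 tilt [ 0.0268  0.0095 -0.9996] w 0.2759447553709945
rod_grip scene [([0.5161, -0.2798, 0.3603], 0.81)]
rod_grip top [([0.5147, -0.2778, 0.3639], 0.55)]
rod_tip scene [([0.5144, -0.2809, 0.2266], 0.8), ([0.5498, -0.0327, 0.1799], 0.71)]
rod_tip top [([0.5132, -0.279, 0.2228], 0.4)]
rod_grip scene [([0.5171, -0.2847, 0.3618], 0.69)]
rod_grip top [([0.5154, -0.2784, 0.3652], 0.47)]
rod_tip scene [([0.5146, -0.2816, 0.2273], 0.88), ([0.3756, -0.1027, 0.016], 0.54)]
rod_tip top [([0.5135, -0.2815, 0.2219], 0.54)]
```

Request:
carry_out(
  steps=[
    [[-0.1,-1,0],0],
    [[-0.3,-2.8,0],0],
    [[-0.6,-5.3,0],0],
    [[-0.9,-8.3,0.1],0],
    [[-1.3,-11.5,0.1],0],
    [[-1.7,-14.7,0.2],0],
    [[-2.1,-17.9,0.2],0],
    [[-2.4,-20.7,0.3],0],
    [[-2.7,-22.8,0.3],0],
    [[-2.8,-24,0.3],0],
    [[-2.8,-24.4,0.3],0],
    [[-2.8,-24.4,0.3],0],
    [[-2.8,-24.4,0.3],0],
  ],
)

```text
time_s: 27.45
tcp_pos: [0.5632, -0.0413, 0.3483]
ee_rot: [[0.957, -0.29, 0.029], [-0.29, -0.957, 0.008], [0.025, -0.016, -1.0]]
wrist_force: [0.3, 0.3, -1.2]
gripper_width: 0.278
```

```bash
python3 - <<'E'
from h import *
axial()
for i in range(3):
    for c in("scene","top"): r.capture(c)
    places("rod_tip")
places("rod_grip");places("tube_mouth")
E
```

```text
27.45 [ 0.5632 -0.0413  0.3483] [ 0.2708  0.2907 -1.2459] axial -1.1660804183957294 tilt [ 0.0289  0.0077 -0.9996] w 0.2781989589092698
rod_tip scene []
rod_tip top [([0.5604, -0.0413, 0.2243], 0.61), ([0.7334, -0.2331, 0.0333], 0.24)]
rod_tip scene [([0.5561, -0.0406, 0.2293], 0.57)]
rod_tip top [([0.557, -0.039, 0.2234], 0.6)]
rod_tip scene []
rod_tip top []
rod_grip scene []
rod_grip top [([0.5555, -0.0368, 0.3673], 0.44), ([0.3807, 0.0602, 0.0082], 0.42)]
tube_mouth scene [([0.5491, -0.0327, 0.1847], 0.97)]
tube_mouth top [([0.5423, -0.0332, 0.1775], 0.75)]
```

Request:
carry_out(
  steps=[
    [[0,0,0.6],0],
    [[0,0,1.6],0],
    [[-0.1,0,2.8],0],
    [[-0.1,0,3.9],0],
    [[-0.2,0,4.9],0],
    [[-0.2,0,5.7],0],
    [[-0.2,0,6.2],0],
    [[-0.2,0,6.4],0],
    [[-0.2,0,6.4],0],
  ],
)

```text
time_s: 29.15
tcp_pos: [0.5632, -0.0396, 0.2842]
ee_rot: [[0.957, -0.289, 0.029], [-0.289, -0.957, 0.008], [0.025, -0.016, -1.0]]
wrist_force: [0.6, 1.1, -0.2]
gripper_width: 0.276
```

Request:
carry_out(
  steps=[
    [[-0.4,0,0.05],0],
    [[-0.8,0,0.1],0],
    [[-1.4,0,0.2],0],
    [[-2.1,0,0.3],0],
    [[-2.8,0,0.4],0],
    [[-3.5,0,0.6],0],
    [[-3.5,0,0.6],0],
  ],
)

```text
time_s: 29.85
tcp_pos: [0.5294, -0.0293, 0.2783]
ee_rot: [[0.957, -0.288, 0.031], [-0.289, -0.957, 0.008], [0.027, -0.017, -0.999]]
wrist_force: [1.3, -0.1, 4.0]
gripper_width: 0.278
```

```bash
python3 - <<'E'
from h import *
axial()
r.capture("scene");places("rod_grip",["scene"])
for n in ("rod_grip",):
  for d in r.cut_out("scene",n)[:1]:
    y,x=np.nonzero(d["pixels"]);print(d["confidence"],x.mean(),y.mean(),cv2.fitLine(np.c_[x,y].astype(np.float32),2,0,.01,.01).ravel())
snap("scene","c5",(160,290,70,230),3.5)
E
```

```text
29.85 [ 0.5294 -0.0293  0.2783] [ 1.2648 -0.0932  3.9987] axial 2.8443693759529953 tilt [ 0.0307  0.008  -0.9995] w 0.27763974727199237
rod_grip scene [([0.5273, -0.0297, 0.2922], 0.63)]
0.73 227.733137829912 157.46041055718476 [  0.1657   0.9862 227.7331 157.4604]
```

View pics/c5.png

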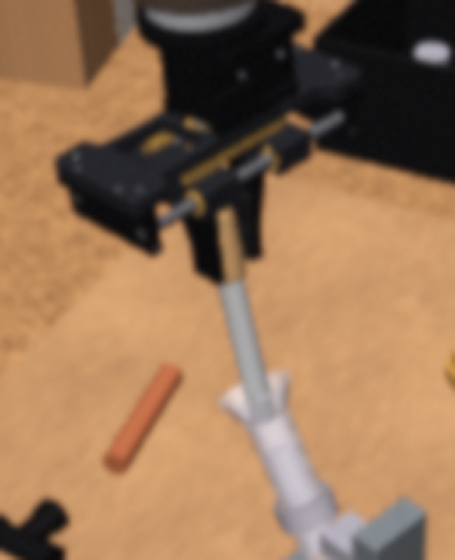

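Request:
carry_out(
  steps=[
    [[-0.4,0,0.1],0],
    [[-0.8,0,0.25],0],
    [[-1.35,0,0.45],0],
    [[-2,0,0.75],0],
    [[-2.65,0,1],0],
    [[-3.2,0,1.4],0],
    [[-3.3,0,1.5],0],
    [[-3.3,0,1.5],0],
  ],
)

```text
time_s: 30.85
tcp_pos: [0.4983, -0.0199, 0.2647]
ee_rot: [[0.957, -0.288, 0.03], [-0.288, -0.958, 0.007], [0.027, -0.016, -1.0]]
wrist_force: [-6.2, 1.3, 18.2]
gripper_width: 0.278
```

```bash
python3 - <<'E'
from h import *
axial()
r.capture("scene");places("rod_grip",["scene"])
for d in r.cut_out("scene","rod_grip")[:1]:
    y,x=np.nonzero(d["pixels"]);print(d["confidence"],x.mean(),y.mean(),cv2.fitLine(np.c_[x,y].astype(np.float32),2,0,.01,.01).ravel())
m=np.array([.547,-.0355,.179]);u=np.array([-.4783,.1459,.866])
a,b=pix("scene",m),pix("scene",m+.1*u);print(a,b,(b-a)/np.linalg.norm(b-a))
s=r.sense();g=s["tcp_pos"]-.019*s["ee_rot"][:,2]-m;al=g@u;print("grasp along",al,"off",g-al*u)
E
```

```text
30.85 [ 0.4983 -0.0199  0.2647] [-6.1623  1.2669 18.2019] axial 18.89509789550054 tilt [ 0.0305  0.0072 -0.9995] w 0.27819475606643135
rod_grip scene []
0.55 222.4564705882353 159.00470588235294 [  0.339    0.9408 222.4565 159.0047]
[232.9975 180.9551] [216.0881 143.21  ] [-0.4088 -0.9126]
grasp along 0.1164627052188984 off [ 0.0065 -0.0016  0.0039]
```

Request:
carry_out(
  steps=[
    [[-0.2,0,-0.4],0],
    [[-0.5,0,-0.4],0],
    [[-0.8,0,-0.25],0],
    [[-1,0,-0.15],0],
    [[-1,0,-0.15],0],
  ],
)

```text
time_s: 31.5
tcp_pos: [0.4883, -0.017, 0.2653]
ee_rot: [[0.957, -0.288, 0.029], [-0.288, -0.957, 0.007], [0.026, -0.015, -1.0]]
wrist_force: [1.5, 0.8, 1.7]
gripper_width: 0.279
```

```bash
cat >> h.py <<'E'
m=np.array([.547,-.0355,.179]);u=np.array([-.4783,.1459,.866])
def st():
    axial()
    s=r.sense();g=s["tcp_pos"]-.019*s["ee_rot"][:,2]-m;al=g@u;o=g-al*u;print("grasp along",al,"tip s",.141-al,"off tool",s["ee_rot"].T@o*1000,"axis in tool",s["ee_rot"].T@u)
E
python3 - <<'E'
from h import *
st()
r.capture("scene")
for d in r.cut_out("scene","rod_grip")[:1]:
    y,x=np.nonzero(d["pixels"]);print(d["confidence"],x.mean(),y.mean(),cv2.fitLine(np.c_[x,y].astype(np.float32),2,0,.01,.01).ravel())
E
```

```text
31.5 [ 0.4883 -0.017   0.2653] [1.4906 0.7835 1.6907] axial 0.865491775134343 tilt [ 0.029   0.0071 -0.9996] w 0.27893015235974933
grasp along 0.12218356444123524 tip s 0.01881643555876475 off tool [-0.9953 -0.2942  0.5481] axis in tool [-0.4776 -0.015  -0.8784]
0.68 220.60591133004925 157.7192118226601 [  0.3826   0.9239 220.6059 157.7192]
```

Request:
carry_out(
  steps=[
    [[0.1,0,0.3],0],
    [[0.25,0,0.55],0],
    [[0.4,0,0.8],0],
    [[0.5,0,1.0],0],
    [[0.5,0,1.0],0],
  ],
)

```text
time_s: 32.1
tcp_pos: [0.4938, -0.0184, 0.2547]
ee_rot: [[0.957, -0.288, 0.028], [-0.289, -0.957, 0.007], [0.025, -0.015, -1.0]]
wrist_force: [2.0, -0.2, -0.0]
gripper_width: 0.277
```

```bash
python3 - <<'E'
from h import *
st()
E
```

```text
32.1 [ 0.4938 -0.0184  0.2547] [ 1.9861 -0.2308 -0.0271] axial -1.0071460787605766 tilt [ 0.0284  0.007  -0.9996] w 0.2771189575303919
grasp along 0.11020023037215448 tip s 0.030799769627845502 off tool [-1.2792 -0.5435  0.7071] axis in tool [-0.4781 -0.0146 -0.8782]
```

Free; continue along the axis.

Request:
carry_out(
  steps=[
    [[0.15,0,0.25],0],
    [[0.3,0,0.5],0],
    [[0.45,0,0.8],0],
    [[0.6,0,1.05],0],
    [[0.6,0,1.05],0],
  ],
)

```text
time_s: 32.6
tcp_pos: [0.4999, -0.0201, 0.2438]
ee_rot: [[0.957, -0.289, 0.028], [-0.289, -0.957, 0.007], [0.025, -0.015, -1.0]]
wrist_force: [3.3, -1.5, 0.2]
gripper_width: 0.273
```

```bash
python3 - <<'E'
from h import *
st()
E
```

```text
32.6 [ 0.4999 -0.0201  0.2438] [ 3.255  -1.5423  0.1844] axial -1.6222291316677324 tilt [ 0.028   0.0069 -0.9996] w 0.27340957710951524
grasp along 0.09756403496631987 tip s 0.04343596503368012 off tool [-1.211  -0.7091  0.673 ] axis in tool [-0.4784 -0.0144 -0.878 ]
```

Request:
carry_out(
  steps=[
    [[0.25,0,0.25],0],
    [[0.4,0,0.5],0],
    [[0.55,0,0.8],0],
    [[0.7,0,1.05],0],
    [[0.7,0,1.05],0],
  ],
)

```text
time_s: 33.1
tcp_pos: [0.5067, -0.0222, 0.2342]
ee_rot: [[0.957, -0.288, 0.028], [-0.289, -0.957, 0.007], [0.024, -0.014, -1.0]]
wrist_force: [-0.6, -0.3, 5.1]
gripper_width: 0.275
```

```bash
python3 - <<'E'
from h import *
st()
E
```

```text
33.1 [ 0.5067 -0.0222  0.2342] [-0.5797 -0.3482  5.1175] axial 4.658220856465285 tilt [ 0.0275  0.0066 -0.9996] w 0.2749707635673919
grasp along 0.08567051626125216 tip s 0.055329483738747826 off tool [-0.0505 -0.7273  0.0405] axis in tool [-0.4787 -0.0141 -0.8779]
```

Request:
carry_out(
  steps=[
    [[0.1,0,0.18],0],
    [[0.2,0,0.35],0],
    [[0.29,0,0.53],0],
    [[0.39,0,0.7],0],
    [[0.48,0,0.88],0],
    [[0.58,0,1.06],0],
    [[0.67,0,1.23],0],
    [[0.77,0,1.41],0],
    [[0.86,0,1.58],0],
    [[0.96,0,1.76],0],
  ],
)

```text
time_s: 34.1
tcp_pos: [0.5164, -0.0251, 0.2183]
ee_rot: [[0.957, -0.288, 0.028], [-0.288, -0.957, 0.006], [0.025, -0.014, -1.0]]
wrist_force: [-2.6, 0.4, 8.8]
gripper_width: 0.277
```

```bash
python3 - <<'E'
from h import *
st()
E
```

```text
34.1 [ 0.5164 -0.0251  0.2183] [-2.5738  0.3647  8.7591] axial 8.86965405368813 tilt [ 0.0281  0.006  -0.9996] w 0.27692313587557144
grasp along 0.06689112875379 tip s 0.07410887124620999 off tool [ 0.6322 -0.7757 -0.3309] axis in tool [-0.4781 -0.0139 -0.8782]
```

Request:
carry_out(
  steps=[
    [[0.05,0,0.1],0],
    [[0.1,0,0.18],0],
    [[0.14,0,0.26],0],
    [[0.19,0,0.35],0],
    [[0.24,0,0.44],0],
    [[0.26,0,0.48],0],
  ],
)

```text
time_s: 34.7
tcp_pos: [0.5187, -0.026, 0.2148]
ee_rot: [[0.957, -0.288, 0.028], [-0.288, -0.958, 0.006], [0.025, -0.013, -1.0]]
wrist_force: [-1.0, 0.1, 7.0]
gripper_width: 0.278
```

```bash
python3 - <<'E'
from h import *
st()
E
```

```text
34.7 [ 0.5187 -0.026   0.2148] [-0.9563  0.1175  6.9662] axial 6.507286926598173 tilt [ 0.0279  0.0056 -0.9996] w 0.27830510754965543
grasp along 0.06255445439763964 tip s 0.07844554560236035 off tool [ 1.0139 -0.6043 -0.5417] axis in tool [-0.4781 -0.0136 -0.8782]
```

Request:
carry_out(
  steps=[
    [[0.05,0,0.1],0],
    [[0.09,0,0.18],0],
    [[0.13,0,0.26],0],
    [[0.15,0,0.3],0],
    [[0.15,0,0.3],0],
  ],
)

```text
time_s: 35.2
tcp_pos: [0.52, -0.0265, 0.2129]
ee_rot: [[0.957, -0.288, 0.028], [-0.288, -0.958, 0.005], [0.025, -0.013, -1.0]]
wrist_force: [-1.1, -1.1, 6.7]
gripper_width: 0.278
```

Request:
carry_out(
  steps=[
    [[0.04,0,0.08],0],
    [[0.07,0,0.14],0],
    [[0.09,0,0.18],0],
    [[0.09,0,0.18],0],
  ],
)

```text
time_s: 35.6
tcp_pos: [0.5205, -0.0268, 0.212]
ee_rot: [[0.957, -0.287, 0.027], [-0.288, -0.958, 0.005], [0.024, -0.013, -1.0]]
wrist_force: [-1.8, 0.1, 6.4]
gripper_width: 0.278
```

```bash
python3 - <<'E'
from h import *
st()
E
```

```text
35.6 [ 0.5205 -0.0268  0.212 ] [-1.7828  0.1433  6.3823] axial 6.400714479421253 tilt [ 0.027   0.0049 -0.9996] w 0.2784798898342168
grasp along 0.05923152714127152 tip s 0.08176847285872846 off tool [ 1.2898 -0.3249 -0.6976] axis in tool [-0.4787 -0.0131 -0.8779]
```

Request:
carry_out(
  steps=[
    [[0.05,0,0.1],0],
    [[0.09,0,0.17],0],
    [[0.13,0,0.25],0],
    [[0.15,0,0.27],0],
    [[0.15,0,0.27],0],
  ],
)

```text
time_s: 36.1
tcp_pos: [0.5212, -0.0272, 0.2114]
ee_rot: [[0.958, -0.287, 0.026], [-0.287, -0.958, 0.005], [0.024, -0.012, -1.0]]
wrist_force: [-3.6, 2.2, 12.3]
gripper_width: 0.273
```

Request:
carry_out(
  steps=[
    [[0.05,0,0.1],0],
    [[0.09,0,0.17],0],
    [[0.13,0,0.25],0],
    [[0.15,0,0.27],0],
    [[0.15,0,0.27],0],
  ],
)

```text
time_s: 36.6
tcp_pos: [0.5214, -0.0275, 0.2114]
ee_rot: [[0.958, -0.286, 0.024], [-0.287, -0.958, 0.005], [0.022, -0.011, -1.0]]
wrist_force: [-6.5, 2.9, 15.6]
gripper_width: 0.276
```

```bash
python3 - <<'E'
from h import *
st()
E
```

```text
36.6 [ 0.5214 -0.0275  0.2114] [-6.5118  2.9465 15.6072] axial 17.06032481077683 tilt [ 0.0244  0.0045 -0.9997] w 0.27599178300841914
grasp along 0.05809877165161249 tip s 0.0829012283483875 off tool [ 1.8094  0.0859 -0.9927] axis in tool [-0.4808 -0.0126 -0.8767]
```

Request:
carry_out(
  steps=[
    [[-0.2,0,-0.4],0],
    [[-0.5,0,-0.9],0],
    [[-0.85,0,-1.5],0],
    [[-1.2,0,-2.15],0],
    [[-1.55,0,-2.8],0],
    [[-1.9,0,-3.45],0],
    [[-2.25,0,-4.1],0],
    [[-2.55,0,-4.6],0],
    [[-2.7,0,-4.9],0],
    [[-2.7,0,-4.9],0],
  ],
)

```text
time_s: 37.6
tcp_pos: [0.494, -0.0199, 0.2601]
ee_rot: [[0.958, -0.286, 0.025], [-0.286, -0.958, 0.005], [0.022, -0.012, -1.0]]
wrist_force: [0.2, 0.8, -1.1]
gripper_width: 0.277
```

```bash
python3 - <<'E'
from h import *
st()
r.capture("scene");places("rod_grip",["scene"])
for d in r.cut_out("scene","rod_grip")[:1]:
    y,x=np.nonzero(d["pixels"]);print(d["confidence"],x.mean(),y.mean(),cv2.fitLine(np.c_[x,y].astype(np.float32),2,0,.01,.01).ravel())
E
```

```text
37.6 [ 0.494  -0.0199  0.2601] [ 0.2334  0.7798 -1.0616] axial -0.9171784604067644 tilt [ 0.0246  0.0048 -0.9997] w 0.2765824209004503
grasp along 0.11454118178748549 tip s 0.0264588182125145 off tool [ 1.6626  0.7948 -0.9214] axis in tool [-0.4807 -0.0129 -0.8768]
rod_grip scene [([0.4889, -0.0191, 0.2789], 0.86)]
0.61 221.30673316708229 159.49127182044887 [  0.3752   0.9269 221.3067 159.4913]
```

Request:
carry_out(
  steps=[
    [[0.3,0,-0.2],0],
    [[0.8,0,-0.45],0],
    [[1.4,0,-0.75],0],
    [[2,0,-1],0],
    [[2.6,0,-1.25],0],
    [[3.1,0,-1.45],0],
    [[3.4,0,-1.55],0],
    [[3.4,0,-1.55],0],
  ],
)

```text
time_s: 38.55
tcp_pos: [0.5267, -0.03, 0.2756]
ee_rot: [[0.958, -0.287, 0.024], [-0.287, -0.958, 0.004], [0.021, -0.011, -1.0]]
wrist_force: [-1.2, 0.5, -1.0]
gripper_width: 0.277
```

```bash
python3 - <<'E'
from h import *
st()
r.capture("scene");places("rod_grip",["scene"])
for d in r.cut_out("scene","rod_grip")[:1]:
    y,x=np.nonzero(d["pixels"]);print(d["confidence"],x.mean(),y.mean(),cv2.fitLine(np.c_[x,y].astype(np.float32),2,0,.01,.01).ravel())
E
```

```text
38.55 [ 0.5267 -0.03    0.2756] [-1.2173  0.451  -0.9659] axial -0.18844813880754718 tilt [ 0.0237  0.0044 -0.9997] w 0.2766608273855146
grasp along 0.11082984583442725 tip s 0.03017015416557274 off tool [ 34.4477   0.8195 -18.9292] axis in tool [-0.4814 -0.0122 -0.8764]
rod_grip scene [([0.5244, -0.0305, 0.2948], 0.54)]
0.69 256.5958840037418 235.57904583723106 [  0.4384   0.8988 256.5959 235.579 ]
```

Request:
carry_out(
  steps=[
    [[0.3,0,-0.1],0],
    [[0.9,0,-0.25],0],
    [[1.5,0,-0.4],0],
    [[2.1,0,-0.5],0],
    [[2.6,0,-0.55],0],
    [[3,0,-0.6],0],
    [[3.2,0,-0.6],0],
    [[3.2,0,-0.6],0],
  ],
)

```text
time_s: 39.5
tcp_pos: [0.5571, -0.0391, 0.2822]
ee_rot: [[0.958, -0.287, 0.024], [-0.287, -0.958, 0.004], [0.022, -0.011, -1.0]]
wrist_force: [-2.1, -0.2, -1.6]
gripper_width: 0.278
```

```bash
python3 - <<'E'
from h import *
st()
for i in range(2):
    for c in("scene","top"): r.capture(c)
    places("rod_grip");places("rod_tip")
snap("scene","c6",(160,290,70,230),3.5)
E
```

```text
39.5 [ 0.5571 -0.0391  0.2822] [-2.0819 -0.2346 -1.5988] axial -0.4230478358165314 tilt [ 0.0239  0.0045 -0.9997] w 0.27806187349474054
grasp along 0.10060037209555062 tip s 0.04039962790444937 off tool [ 61.4005   0.6678 -33.7166] axis in tool [-0.4812 -0.0124 -0.8765]
rod_grip scene [([0.5544, -0.039, 0.2979], 0.88)]
rod_grip top [([0.5525, -0.0381, 0.3008], 0.36)]
rod_tip scene [([0.5607, -0.0363, 0.1634], 0.54)]
rod_tip top [([0.5584, -0.0413, 0.1582], 0.63)]
rod_grip scene []
rod_grip top [([0.5519, -0.0376, 0.3005], 0.46)]
rod_tip scene [([0.5584, -0.0386, 0.1637], 0.75)]
rod_tip top [([0.5584, -0.0392, 0.1589], 0.63)]
```

View pics/c6.png

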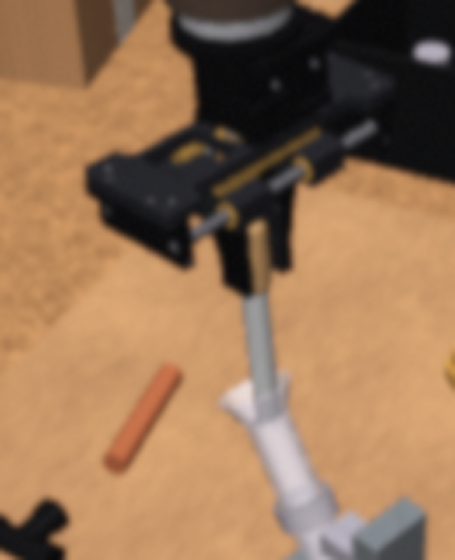

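Request:
carry_out(
  steps=[
    [[0,0,-0.5],0],
    [[0,0,-1.5],0],
    [[0,0,-3],0],
    [[0,0,-4.5],0],
    [[0,0,-5.8],0],
    [[0,0,-6.5],0],
    [[0.1,1,-6.5],0],
    [[0.4,3,-6.5],0],
    [[0.8,6,-6.5],0],
    [[1.2,9.2,-6.5],0],
    [[1.6,12.4,-6.5],0],
    [[2,15.6,-6.5],0],
    [[2.5,18.8,-6.5],0],
    [[2.9,21.6,-6.5],0],
    [[3.1,23.3,-6.5],0],
    [[3.2,24.1,-6.5],0],
    [[3.2,24.1,-6.5],0],
    [[3.2,24.1,-6.5],0],
  ],
)

```text
time_s: 41.95
tcp_pos: [0.5169, -0.2791, 0.3451]
ee_rot: [[0.958, -0.286, 0.024], [-0.286, -0.958, 0.005], [0.021, -0.011, -1.0]]
wrist_force: [0.0, 0.3, -1.0]
gripper_width: 0.278
```

```bash
python3 - <<'E'
from h import *
axial()
for i in range(3):
    for c in("scene","top"): r.capture(c)
    places("rod_tip");places("holder_hole0")
places("rod_grip")
print(r.sense()["ee_rot"])
E
```

```text
41.95 [ 0.5169 -0.2791  0.3451] [ 0.006   0.3478 -0.9887] axial -0.8083471998678069 tilt [ 0.0239  0.0048 -0.9997] w 0.27754501122559017
rod_tip scene [([0.5191, -0.2804, 0.224], 0.83)]
rod_tip top [([0.5221, -0.2789, 0.223], 0.5)]
holder_hole0 scene [([0.5199, -0.2804, 0.056], 0.64)]
holder_hole0 top [([0.5176, -0.2777, 0.0548], 0.61)]
rod_tip scene [([0.5238, -0.2778, 0.2259], 0.88)]
rod_tip top [([0.5198, -0.2793, 0.2244], 0.63)]
holder_hole0 scene [([0.5219, -0.281, 0.0543], 0.82)]
holder_hole0 top [([0.5175, -0.2754, 0.0549], 0.74)]
rod_tip scene [([0.5213, -0.2788, 0.2258], 0.6)]
rod_tip top [([0.5213, -0.2801, 0.2229], 0.42)]
holder_hole0 scene [([0.5241, -0.2792, 0.0538], 0.8)]
holder_hole0 top [([0.5195, -0.2787, 0.0555], 0.69)]
rod_grip scene [([0.5113, -0.276, 0.3605], 0.91), ([0.5948, 0.2291, 0.0219], 0.47)]
rod_grip top [([0.513, -0.2774, 0.363], 0.45), ([0.3813, 0.0615, 0.0085], 0.27)]
[[ 0.9578 -0.2865  0.0239]
 [-0.2866 -0.958   0.0045]
 [ 0.0216 -0.0112 -0.9997]]
```

Request:
carry_out(
  steps=[
    [[0,0,1],0],
    [[-0.1,0,2.7],0],
    [[-0.15,0,4.7],0],
    [[-0.2,0,6.7],0],
    [[-0.3,0,8.7],0],
    [[-0.35,0,10.7],0],
    [[-0.4,0,12.5],0],
    [[-0.45,0,14],0],
    [[-0.5,0,15],0],
    [[-0.5,0,15.4],0],
    [[-0.5,0,15.4],0],
  ],
)

```text
time_s: 44.05
tcp_pos: [0.5157, -0.2773, 0.1908]
ee_rot: [[0.958, -0.286, 0.023], [-0.287, -0.958, 0.005], [0.021, -0.011, -1.0]]
wrist_force: [0.6, -0.2, -1.3]
gripper_width: 0.276
```

```bash
python3 - <<'E'
from h import *
axial()
for i in range(2):
    for c in("scene","top"): r.capture(c)
    places("rod_tip");places("holder_hole0")
E
```

```text
44.05 [ 0.5157 -0.2773  0.1908] [ 0.6266 -0.1844 -1.3065] axial -1.458008439621837 tilt [ 0.0231  0.0046 -0.9997] w 0.27554820219082904
rod_tip scene [([0.5212, -0.2765, 0.0736], 0.87)]
rod_tip top []
holder_hole0 scene [([0.5216, -0.2815, 0.0546], 0.64)]
holder_hole0 top [([0.5174, -0.2771, 0.0557], 0.73)]
rod_tip scene [([0.5237, -0.2767, 0.0754], 0.61)]
rod_tip top []
holder_hole0 scene [([0.5138, -0.2754, 0.2063], 0.7), ([0.5212, -0.2818, 0.0549], 0.58)]
holder_hole0 top [([0.5184, -0.278, 0.0531], 0.61)]
```

Request:
carry_out(
  steps=[
    [[0,0.2,0.2],0],
    [[0,0.2,0.6],0],
    [[0,0.2,1],0],
    [[0,0.2,1.5],0],
    [[0,0.2,2],0],
    [[0,0.2,2.4],0],
    [[0,0.2,2.6],0],
  ],
)

```text
time_s: 45.35
tcp_pos: [0.5157, -0.279, 0.1646]
ee_rot: [[0.958, -0.286, 0.023], [-0.287, -0.958, 0.005], [0.021, -0.011, -1.0]]
wrist_force: [-0.0, 0.2, -0.8]
gripper_width: 0.276
```

Request:
carry_out(
  steps=[
    [[0,0,0.4],0],
    [[0.1,0,0.9],0],
    [[0.2,0,1.4],0],
    [[0.3,0,1.9],0],
    [[0.4,0,2.4],0],
    [[0.5,0,2.8],0],
    [[0.5,0,3],0],
    [[0.5,0,3],0],
  ],
)

```text
time_s: 46.15
tcp_pos: [0.5205, -0.2803, 0.134]
ee_rot: [[0.958, -0.287, 0.022], [-0.287, -0.958, 0.005], [0.019, -0.011, -1.0]]
wrist_force: [-1.8, -0.9, -1.3]
gripper_width: 0.277
```

Near the bottom (about 1–2 mm left), forces small. Lower slightly, release, retreat upward.

Request:
carry_out(
  steps=[
    [[0,0,0.1],0],
    [[0,0,0.2],0],
    [[0,0,0.2],0],
  ],
)

```text
time_s: 46.45
tcp_pos: [0.5207, -0.2804, 0.1323]
ee_rot: [[0.958, -0.287, 0.022], [-0.287, -0.958, 0.005], [0.019, -0.011, -1.0]]
wrist_force: [-1.1, -0.7, -0.1]
gripper_width: 0.28
```

Request:
carry_out(
  steps=[
    [[0,0,0],0],
    [[0,0,0],0],
    [[0,0,0],0],
    [[0,0,0],0],
    [[0,0,0],0],
    [[0,0,0],0],
    [[0,0,0],0],
  ],
  gripper=0.3,
)

```text
time_s: 47.15
tcp_pos: [0.5207, -0.2803, 0.1323]
ee_rot: [[0.958, -0.287, 0.022], [-0.287, -0.958, 0.005], [0.02, -0.011, -1.0]]
wrist_force: [-0.8, -0.2, 0.0]
gripper_width: 0.643
```

Request:
carry_out(
  steps=[
    [[0,0,-1],0],
    [[0,0,-3],0],
    [[0,0,-6],0],
    [[0,0,-10],0],
    [[0,0,-13],0],
    [[-3,2,-14],0],
    [[-6,4,-14],0],
    [[-9,6,-14],0],
    [[-9,6,-14],0],
    [[-9,6,-14],0],
  ],
)

```text
time_s: 48.15
tcp_pos: [0.414, -0.3131, 0.2711]
ee_rot: [[0.957, -0.287, 0.024], [-0.288, -0.958, 0.004], [0.022, -0.011, -1.0]]
wrist_force: [0.5, -0.6, 0.3]
gripper_width: 0.649
```

```bash
python3 - <<'E'
from h import *
axial()
for i in range(2):
    for c in("scene","top"): r.capture(c)
    places("rod_grip");places("rod_tip");places("short_slug_center",["scene"])
a=r.capture("scene")[:,:,::-1]
p=pix("scene",[.56,-.16,.1]).astype(int);h=85
cv2.imwrite("pics/end.png",cv2.resize(a[p[1]-h+10:p[1]+h+10,p[0]-h:p[0]+h],(595,595),interpolation=2))
E
```

```text
48.15 [ 0.414  -0.3131  0.2711] [ 0.5177 -0.6332  0.3065] axial -0.07456244479061613 tilt [ 0.024   0.0039 -0.9997] w 0.64895677027412
rod_grip scene []
rod_grip top []
rod_tip scene [([0.5269, -0.2773, 0.015], 0.78), ([0.371, -0.1021, 0.0169], 0.6)]
rod_tip top []
short_slug_center scene []
rod_grip scene [([0.5202, -0.2851, 0.1496], 0.59)]
rod_grip top []
rod_tip scene [([0.5229, -0.2813, 0.0164], 0.89)]
rod_tip top []
short_slug_center scene []
```

View pics/end.png

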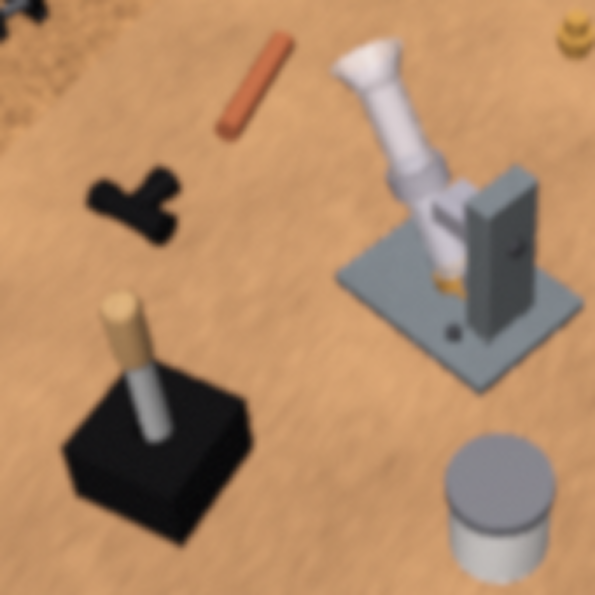

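The rod stands in its holder (handle near 125,330 in the crop). The brass cup shows at the tube's bottom (450,285), and the bystanders in view have not moved. I am handing the job in.

```bash
python3 -c "
from station import r
print(r.finish_job(), r.sense()['time_s'])"
```

```text
the job is handed in; nothing more can be done
the job is handed in; nothing more can be done
```

The tube is loaded and rammed, the rod is back in its holder, and the job was handed in at about 49 s of the 72 s allowed. `finish_job` gave no verdict.

**Loading:** The long slug went in first, but not by a controlled release. It slipped out of the grip at the mouth and slid down onto the cup. The short slug hung upright in the flare. I nudged it with the closed fingertips at about 4 N, and a picture then showed it on top of the long slug.

**Ramming:** I tilted the rod into the tube's line by pivoting it in the grip against the flare. The stack then slid at about 6–9 N on the wrist reading and stopped dead. The rod tip was at about 83 mm depth by my geometry, against 82 expected with the cup on the bottom. The last push read 17 N along the axis. Adding the rod's weight makes it about 18 N, within the 15 to 20 N asked.

**Unplanned force:** While tilting the rod in, its tip jammed for a moment where the flare meets the bore. The wrist read 19 N before I backed off. No damage to the tube shows in the later pictures.

**Last checks:** The final picture shows the rod standing in the holder, the cup at the bottom of the tube, and nothing touched by the gripper. The tee, stub, pot and nipple look unmoved. The wrench and coupling were outside that crop, so I did not check them again. The scene camera's network agreed on the rod's position to within about 6 mm. The top camera's network did not find the rod, and I did not look into why.

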